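Shut off the air and hold the blow-off box's guard open

ROBOT

A 6-joint arm with a two-finger parallel gripper is mounted at the origin on a cart in front of the work surface, level with it; the furniture and walls round the work are solid. World frame = base frame: x ahead of the robot, y to its left, z up, the work surface at z = 0. Lengths are in m, angles in rad, forces in N, time in s.
With the tool pointing down it reaches from about 0.35 to 0.8 m from the base axis. Payload 7.3 kg.
Tool frame: the origin (TCP) lies between the finger pads; the fingertips stand 22 mm ahead of it and the grasp point (between the pads) lies 3 mm ahead of it; z points along the fingers, y is the direction in which the jaws open and shut (so a half turn about z gives the same grasp; the last joint's range is limited). The gripper opens to 85 mm and grips with 20 to 120 N. Pads are 22 mm wide; open, the fingers measure 114 mm over their backs; the gripper's body (76 mm by 85 mm) begins 54 mm behind the grasp point. The pads swing forward as they close: fully open they stand 13 mm farther back than shut.
Start: joints at [1.16, 0.342, 1.524, -0, 1.275, -0.146], TCP at [0.137, 0.507, 0.222] pointing down, gripper open.
Joint ranges: [-2.53, 2.53], [-0.77, 2.02], [0.04, 2.7], [-1, 4.14], [0.28, 2.66], [-3.11, 3.11]. Speed limits (rad/s): [2.57, 2.57, 3.14, 3.14, 3.14, 3.14].

INTERFACE

Orientations are given as a unit quaternion [w, x, y, z].
In Python, from bench import sensors, eyes, robot gives the robot as it stands. The module is installed in compiled form; this text tells all that it offers.
- The arm moves only by the tool jog_arm, never from a script. Its argument "commands" is a list of rows, each an object with "xyz": the shift along the world's x, y, z in cm, a list of three; "turn": the turn, a rotation vector about the world's x, y, z in degrees, a list of three; "jaw": the finger opening in cm, from 0 to 8.54. In form: [{"xyz": [tx, ty, tz], "turn": [wx, wy, wz], "jaw": jaw}, ...]. A call has 1 to 10 rows; each row shifts and turns the commanded pose from where the row before left it; what a row does not reach is not made up. A row lasts 1/10 s, in which the tool goes at most 50 mm and 8.59 degrees, less where a joint would pass 70% of its speed; a pose out of reach is approached as far as the arm can. A call with a gripper value outside its range is refused whole. The fingers move at their own pace and stop on an object; "grip_force" is the grip in N (left out, the last holds). Time passes only in rows, so rows that do not move let the fingers close. It gives the time, the measured TCP pose, the force and the opening at its end, in the units of the state.
- sensors.observe(): the state, without advancing time (a new reading comes with each control period).
- eyes.grab_frame(name): name is "side" or "top"; returns a dict with "color" (384x512x3 uint8, red, green, blue), "fx", "fy", "cx", "cy" (pixels), "dist" ([k1, k2, p1, p2, k3] as OpenCV has them; the pictures are not rectified), "rvec" (rotation vector, rad) and "tvec" (3), from world to camera coordinates, as OpenCV has them. Camera axes: x right, y down, z forward; pixel columns grow to the right and rows downward; lengths in m; the calibration is good to about 2 mm. A picture is of the moment at which its call begins. There is no depth.
- robot.hand_in(): hands the job in, once; it reports no verdict.
The state is a dict: "clock": time; "joints": joint angles; "qvel": joint speeds; "joint_efforts": joint torques, N m; "tcp_pos": TCP position; "tool_rot": TCP orientation; "force": force on the tool from outside, world axes, zero at the start; "torque": the same for the moment, N m; "opening": finger opening in m.
Only numpy, scipy, OpenCV 4.12 (cv2) and the standard library are available. Lean on these libraries where they do the work, as an engineer would, in place of code of your own. Each camera call takes 0.05 s, during which the arm holds its last target.

TASK

A clip has jammed in the air blow-off box on the bench. First shut its air off at the quarter-turn valve, turning the T-handle from along the pipe until it stands squarely across it; only then lift the sprung clear guard by its bar handle, without letting it snap shut, to 60 degrees open. Finish the program still holding the guard steady at that angle, so that I can reach in under it, and leave the other things on the bench where they lie.

Things in the scene. Friction and masses are not known exactly. Their poses are not given: they have to be found in the camera images.
- blow_box: Air blow-off box, fixed: a grey open-topped metal box 220 (x) x 240 (y) mm, rim 108 mm up, on a 260 x 270 mm plate, round gauge in front. From each side wall a 22 mm pipe, axis 75 mm up, runs along the box's y and enters the bench 266 mm from the box's middle. Origin: on the bench under the middle; x to the back (hinge), y left, z up. Turned at most 0.2 rad from square to the robot.
- guard (a joint): Angle of the guard, rad: 0 shut (flat on the box), 1.047 = 60 degrees open; grows as the front edge rises and swings to the back; stop at 1.75. The guard weighs 0.24 to 0.44 kg and has a closing spring: it snaps shut from every angle when let go; 2 to 4 N at the bar, square to the guard, lifts or holds it.
- guard_bar (a point): Middle of the guard's handle: dark round bar 12 mm thick, 92 mm long along the box's y, on two posts over the front edge of the guard (clear panel in a 234 x 244 x 10 mm aluminium frame); 29 mm gap below the bar. Shut: 153 mm above the bench, 226 mm in front of the hinge axis, 40 mm above it. Axes turn with the guard: y along the bar, z square to the guard's top, x to the hinge.
- guard_hinge (a point): Middle of the guard's hinge axis, on the box's rear edge, 113 mm above the bench; the axis runs along the box's y. Does not move with the guard.
- air_valve: Body of the brass ball valve of the air supply, in the pipe on the left or right of the box (varies; the other pipe has the filter), fixed, 191 mm from the box's middle. Origin: on the pipe's axis under the handle, 75 mm above the bench; y along the pipe, z up.
- exhaust_filter: Fat ribbed grey filter canister, 58 mm thick, in the pipe on the side of the box where the valve is not; fixed, nothing to operate. Origin: its middle, 75 mm above the bench; y along the pipe.
- valve_handle (a joint): Angle of the valve's T-handle about the vertical, rad: 1.571 open (handle along the pipe), 0 shut stop (handle square across the pipe); starts between 1.25 and 1.571. It closes clockwise seen from above. It stays where it is left; about 0.1 N m turns it.
- valve_grip (a point): Middle of the valve's black T-handle, on its turning axis, 127 mm above the bench: a bar 72 mm long, 11 mm wide, 22 mm tall (116 to 138 mm above the bench), the same on both sides of the axis; below it a stem 10 mm thick down to 107 mm, then the valve's neck 24 mm thick. The point turns with the handle: x along the bar, z up.
- brush: Flat chip brush 30 x 160 x 9 mm, lying in front of the box; bystander, origin under its middle.
- tweezers: Steel tweezers 14 x 125 x 11 mm, lying in front of the box; bystander, origin under its middle.
- stamp: Turned wooden stamp 27 mm across, 63 mm tall, standing behind the pipe on one side of the box; bystander, origin under its middle.
- tape: Roll of brown tape 72 x 77 x 18 mm, lying behind the pipe on one side of the box; bystander, origin under its middle.
- pen: Black felt marker 136 x 18 x 18 mm, lying right of the box in front of the pipe; bystander, origin under its middle.
- screwdriver: Flat screwdriver 26 x 188 x 26 mm with an orange handle, lying to the left of the box; bystander, origin under its middle.

How it is judged:
On the way, in this order (a step that is already met when the one before it is completed fails the run):
1. the air valve is shut: T-handle within 8 degrees of square across the pipe, guard still down (value of joint valve_handle below 0.14 rad and value of joint guard below 0.1 rad), for 0.2 s.
2. the robot holds the guard open at 60 degrees, give or take 7 (value of joint guard between 0.925 and 1.17 rad and (contact force between guard and the fingers above 0.5 N or contact force between guard and the arm above 0.5 N) and value of joint valve_handle below 0.14 rad), for 0.5 s.
At the end, for the whole second after the job is handed in: The valve's T-handle is within 8 degrees of square across the pipe, and the robot is holding the guard still (under 0.1 rad/s) at 60 degrees open, give or take 7, its bar more than 0.26 m above the bench; nothing else touches the guard (all of step 2 and velocity of joint guard between -0.1 and 0.1 rad/s and height (world z) of guard_bar above 0.26 m and contact force between guard and brush below 0.2 N and contact force between guard and tweezers below 0.2 N and contact force between guard and stamp below 0.2 N and contact force between guard and tape below 0.2 N and contact force between guard and pen below 0.2 N and contact force between guard and screwdriver below 0.2 N); the arm keeps its last pose, push and grip.
It fails at once if the guard is lifted (over 6 degrees) while the air valve is not shut (value of joint guard above 0.1 rad and value of joint valve_handle above 0.2 rad).
It fails at once if the guard snaps shut (falls faster than 1.5 rad/s) (velocity of joint guard below -1.5 rad/s).
It fails at once if a bystander on the bench is moved by more than 30 mm (distance of any of brush, tweezers, stamp, tape, pen, screwdriver from where it was at the start of the episode above 0.03 m).
It also fails if it takes over 58 s, if anything falls off the work surface, if the arm or the gripper's body presses on something with over 40 N, if the wrist force passes 120 N, or if a joint passes its speed limit or range.

## Working session

There is one attempt and no reset: what is moved stays moved. The work goes in short steps, Python scripts to look and compute and a tool call to move; the robot and the scene stay as the last step left them, time stands still between calls to the robot, and variables do not carry over. Pictures are saved under pics/ and viewed, and the job is handed in when it is done.

Besides the shell and the picture viewer there is one more tool, called after "Request:" as name(argument=value, ...) on one line, values as JSON. jog_arm: Moves the arm, as the interface text tells. Its arguments: {"type":"object","properties":{"commands":{"type":"array"},"grip_force":{"type":"number"}},"required":["commands"]}

```bash
mkdir -p pics; cat > h.py <<'E'
import numpy as np, cv2
from bench import sensors, eyes, robot
def grab(n,f):
    d=eyes.grab_frame(n); cv2.imwrite(f'pics/{f}.png',d['color'][:,:,::-1]); np.save(f'pics/{f}.npy',d,allow_pickle=True); return d
def load(f): return np.load(f'pics/{f}.npy',allow_pickle=True).item()
def K(d): return np.array([[d['fx'],0,d['cx']],[0,d['fy'],d['cy']],[0,0,1]]),np.array(d['dist'],float)
def proj(d,P):
    k,c=K(d); return cv2.projectPoints(np.array(P,float).reshape(-1,1,3),np.array(d['rvec'],float),np.array(d['tvec'],float),k,c)[0].reshape(-1,2)
def onz(d,uv,z):
    k,c=K(d); R=cv2.Rodrigues(np.array(d['rvec'],float))[0]; t=np.array(d['tvec'],float).ravel()
    n=cv2.undistortPoints(np.array(uv,float).reshape(-1,1,2),k,c).reshape(-1,2)
    C=-R.T@t; r=np.c_[n,np.ones(len(n))]@R
    return C+r*((z-C[2])/r[:,2])[:,None]
def crop(f,x0,y0,x1,y1,s,o):
    im=cv2.imread(f'pics/{f}.png')[y0:y1,x0:x1]; cv2.imwrite(f'pics/{o}.png',cv2.resize(im,None,fx=s,fy=s,interpolation=cv2.INTER_CUBIC))
E
python3 - <<'E'
from h import *
print(sensors.observe())
for n in('side','top'):
    d=grab(n,n+'0'); R=cv2.Rodrigues(np.array(d['rvec'],float))[0]; print(n,-R.T@np.array(d['tvec']).ravel(),R[2])
    cv2.imwrite(f'pics/{n}0b.png',cv2.resize(cv2.imread(f'pics/{n}0.png'),(800,600),interpolation=cv2.INTER_CUBIC))
E
```

```text
{'clock': 0.0, 'joints': array([ 1.16003073e+00,  3.42681607e-01,  1.52501465e+00, -9.17989989e-06,
        1.27541827e+00, -1.46001972e-01]), 'qvel': array([ 1.26785426e-03,  1.15506250e-03, -2.57450471e-03, -9.34993336e-05,
        1.44603610e-03, -1.14049580e-03]), 'joint_efforts': array([ 1.10035387e-03, -4.33664131e+01, -2.46025085e+01,  1.10170271e-05,
        7.69568374e-03, -1.55260244e-05]), 'tcp_pos': array([0.13719513, 0.50632112, 0.22114815]), 'tool_rot': array([-2.04885620e-04,  1.31994119e-01,  9.91250207e-01, -7.32847052e-04]), 'force': array([-0.0854271 , -0.43761841,  1.05133759]), 'torque': array([-0.00702246, -0.0237784 , -0.01700076]), 'opening': 0.08529365400705961}
side [ 0.06286523 -1.09119963  0.73658221] [ 0.37245044  0.81754801 -0.43919918]
top [0.32231756 0.03817691 1.42220056] [ 0.19490064 -0.00715565 -0.98079689]
```

View pics/side0b.png

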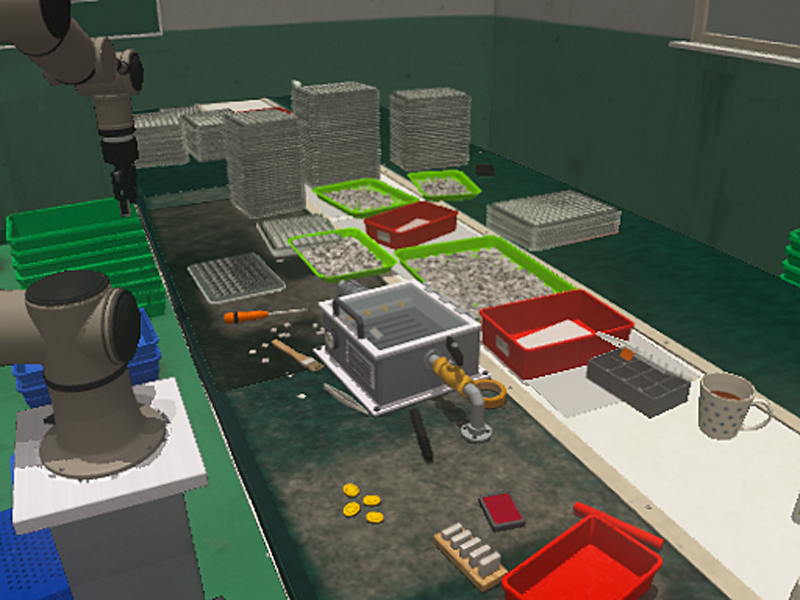

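View pics/top0b.png

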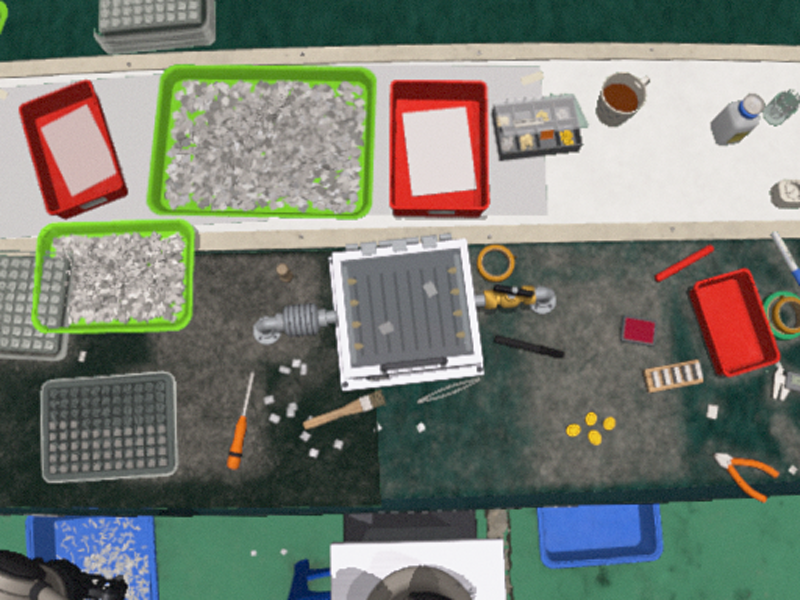

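The valve is on the right: its black handle is at about (514,291) in the 800-wide top view, with the guard bar near (415,367) and the filter on the left. Next I'll enlarge both views.

```bash
python3 - <<'E'
from h import *
crop('top0',200,145,360,255,5,'t_c')
crop('side0',195,170,325,290,5,'s_c')
E
```

```text
(no output)
```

View pics/t_c.png

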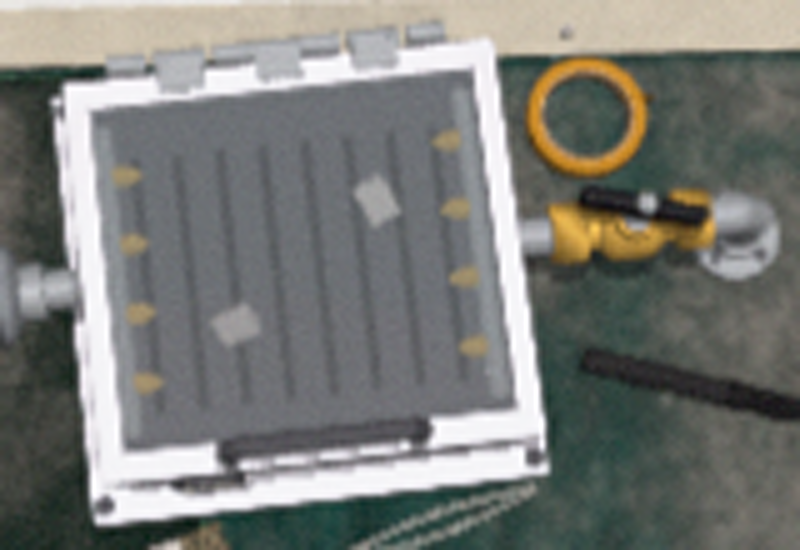

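View pics/s_c.png

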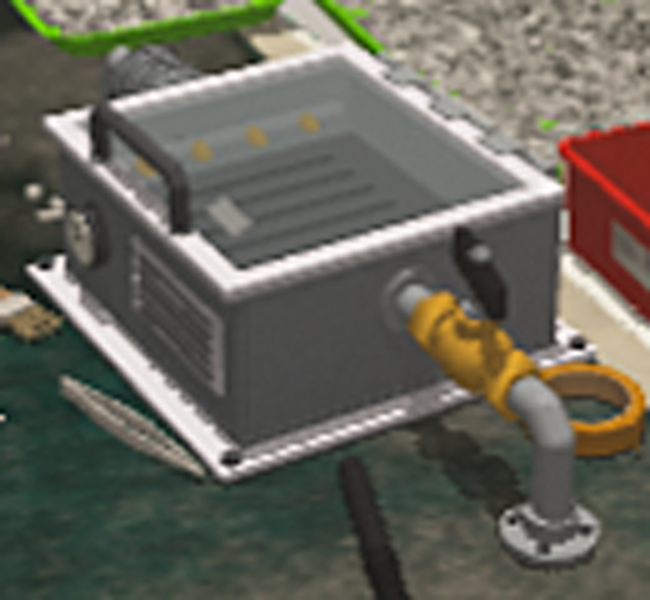

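```bash
python3 - <<'E'
from h import *
T=load('top0');S=load('side0')
t=lambda u,v:(200+u/5-.4,145+v/5-.4); s=lambda u,v:(195+u/5-.4,170+v/5-.4)
obs=[('bar',T,t(325,439),(None)),]
from scipy.optimize import least_squares
# model pts in box frame, pixel
M=[(T,t(226,452),(-.116+0,.046,.153)),(T,t(426,430),(-.116,-.046,.153)),
(T,t(646,206),(0,-.191,.138)),(S,s(484,270),(0,-.191,.127)),
(T,t(94,525),(-.13,.135,.003)),(T,t(549,475),(-.13,-.135,.003)),(S,s(220,480),(-.13,-.135,.003)),
(S,s(27,268),(-.13,.135,.003)),(S,s(97,112),(-.116,.046,.153)),(S,s(178,190),(-.116,-.046,.153))]
def w(p,q):
    c,n=np.cos(p[2]),np.sin(p[2]); q=np.array(q); return np.array([p[0]+c*q[0]-n*q[1],p[1]+n*q[0]+c*q[1],q[2]])
def f(p): return np.concatenate([proj(d,w(p,q))[0]-uv for d,uv,q in M])
r=least_squares(f,[.5,0,.1],loss='soft_l1'); print(r.x); print(r.fun.reshape(-1,2).round(1))
p=r.x
print('bar',w(p,(-.116,0,.153)),'valve',w(p,(0,-.191,.127)),'hinge',w(p,(.11,0,.113)))
a=onz(T,[t(584,194),t(706,214)],.138); print(a, np.linalg.norm(a[1]-a[0]), a.mean(0))
print('tri bar: top',onz(T,[t(226,452),t(426,430)],.153),'side',onz(S,[s(97,112),s(178,190)],.153))
print('handle on z',onz(S,[s(484,270)],.127))
e=a[1]-a[0]; print('handle dir deg',np.degrees(np.arctan2(e[1],e[0])),'yaw',np.degrees(p[2]))
E
```

```text
[0.57526038 0.01091094 0.08327875]
[[ 3.1  0.3]
 [-2.4  1. ]
 [ 0.6 -1.3]
 [-1.   0.2]
 [ 0.4 -1. ]
 [ 0.2 -0.9]
 [ 0.5 -0.3]
 [ 0.2  0.2]
 [-0.4 -0.6]
 [-2.7 -3.8]]
bar [0.45966239 0.00126177 0.153     ] valve [ 0.59114824 -0.17942712  0.127     ] hinge [0.68487915 0.02006102 0.113     ]
[[ 0.5951386  -0.14369855  0.138     ]
 [ 0.58233552 -0.21031177  0.138     ]] 0.06783244076686673 [ 0.58873706 -0.17700516  0.138     ]
tri bar: top [[ 0.45695175  0.05520303  0.153     ]
 [ 0.46599472 -0.05114143  0.153     ]] side [[ 0.45554202  0.04286925  0.153     ]
 [ 0.46179047 -0.06883785  0.153     ]]
handle on z [[ 0.5940032  -0.17961564  0.127     ]]
handle dir deg -100.87959604793852 yaw 4.7715207958338635
```

Request:
jog_arm(commands=[{"xyz": [2.26, -3.42, 0.5], "turn": [0, 0, -4.3], "jaw": 4.5}, {"xyz": [2.26, -3.42, 0.5], "turn": [0, 0, -4.3], "jaw": 4.5}, {"xyz": [2.26, -3.42, 0.5], "turn": [0, 0, -4.3], "jaw": 4.5}, {"xyz": [2.26, -3.42, 0.5], "turn": [0, 0, -4.3], "jaw": 4.5}, {"xyz": [2.26, -3.42, 0.5], "turn": [0, 0, -4.3], "jaw": 4.5}, {"xyz": [2.26, -3.42, 0.5], "turn": [0, 0, -4.3], "jaw": 4.5}, {"xyz": [2.26, -3.42, 0], "turn": [0, 0, -4.3], "jaw": 4.5}, {"xyz": [2.26, -3.42, 0], "turn": [0, 0, -4.3], "jaw": 4.5}, {"xyz": [2.26, -3.42, 0], "turn": [0, 0, -4.3], "jaw": 4.5}, {"xyz": [2.26, -3.42, 0], "turn": [0, 0, -4.3], "jaw": 4.5}], grip_force=30)

```text
clock: 1.1
tcp_pos: [0.3638, 0.1631, 0.2517]
tool_rot: [-0.0, 0.487, 0.873, 0.0]
force: [0.3, 0.4, 0.0]
opening: 0.045
```

Request:
jog_arm(commands=[{"xyz": [2.26, -3.42, 0], "turn": [0, 0, -4.3], "jaw": 4.5}, {"xyz": [2.26, -3.42, 0], "turn": [0, 0, -4.3], "jaw": 4.5}, {"xyz": [2.26, -3.42, 0], "turn": [0, 0, -4.3], "jaw": 4.5}, {"xyz": [2.26, -3.42, 0], "turn": [0, 0, -4.3], "jaw": 4.5}, {"xyz": [2.26, -3.42, 0], "turn": [0, 0, -4.3], "jaw": 4.5}, {"xyz": [2.26, -3.42, 0], "turn": [0, 0, -4.3], "jaw": 4.5}, {"xyz": [2.26, -3.42, 0], "turn": [0, 0, -4.3], "jaw": 4.5}, {"xyz": [2.26, -3.42, 0], "turn": [0, 0, -4.3], "jaw": 4.5}, {"xyz": [2.26, -3.42, 0], "turn": [0, 0, -4.3], "jaw": 4.5}, {"xyz": [2.26, -3.42, 0], "turn": [0, 0, -4.3], "jaw": 4.5}])

```text
clock: 2.1
tcp_pos: [0.5899, -0.1787, 0.2513]
tool_rot: [-0.0, 0.774, 0.634, -0.0]
force: [-0.1, 0.2, 0.2]
opening: 0.0448
```

Request:
jog_arm(commands=[{"xyz": [0, 0, 0], "turn": [0, 0, 0], "jaw": 4.5}, {"xyz": [0, 0, 0], "turn": [0, 0, 0], "jaw": 4.5}])

```text
clock: 2.3
tcp_pos: [0.5891, -0.1778, 0.2505]
tool_rot: [-0.001, 0.773, 0.635, -0.0]
force: [-0.3, -0.1, 0.2]
opening: 0.0452
```

Request:
jog_arm(commands=[{"xyz": [0, 0, -3], "turn": [0, 0, 0], "jaw": 4.5}, {"xyz": [0, 0, -3], "turn": [0, 0, 0], "jaw": 4.5}, {"xyz": [0, 0, -2], "turn": [0, 0, 0], "jaw": 4.5}, {"xyz": [0, 0, -1.5], "turn": [0, 0, 0], "jaw": 4.5}, {"xyz": [0, 0, -1.2], "turn": [0, 0, 0], "jaw": 4.5}, {"xyz": [0, 0, -1], "turn": [0, 0, 0], "jaw": 4.5}, {"xyz": [0, 0, 0], "turn": [0, 0, 0], "jaw": 4.5}])

```text
clock: 3.0
tcp_pos: [0.5887, -0.1765, 0.1338]
tool_rot: [-0.001, 0.772, 0.635, -0.0]
force: [-0.7, -0.2, 0.3]
opening: 0.0449
```

```bash
python3 - <<'E'
from h import *
s=sensors.observe(); print(s['tcp_pos'],s['force'])
d=grab('side','side1'); crop('side1',230,160,330,250,7,'s1'); d=grab('top','top1'); crop('top1',280,140,380,220,7,'t1')
E
```

```text
[ 0.58867884 -0.17649584  0.13379332] [-0.68282502 -0.16110768  0.28313206]
```

View pics/s1.png

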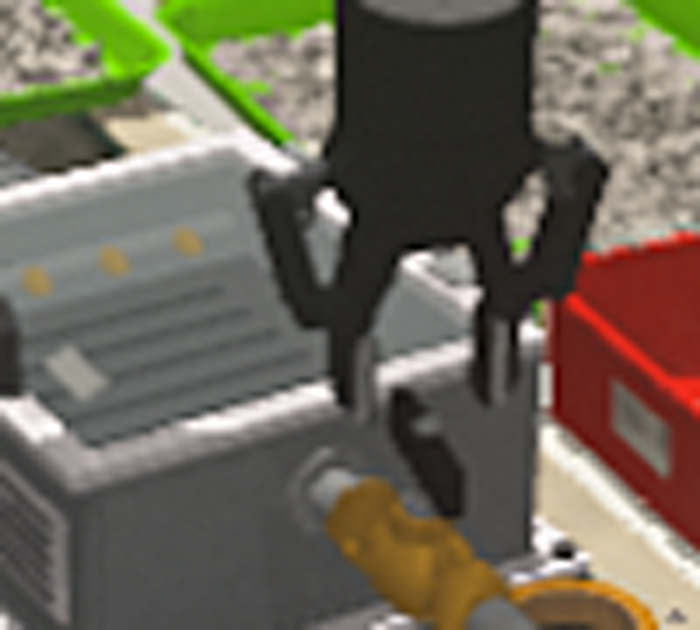

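```bash
python3 - <<'E'
from h import *
S=load('side1')
c=lambda p:((proj(S,p)-[230,160]+.5)*7).round()
print(c([[.5887,-.1765,.112],[.5887,-.1765,.1338],[.59,-.1785,.127],[.59,-.1785,.138],[.59,-.1785,.116]]))
E
```

```text
[[416. 482.]
 [418. 433.]
 [423. 450.]
 [424. 425.]
 [422. 474.]]
```

View pics/t1.png

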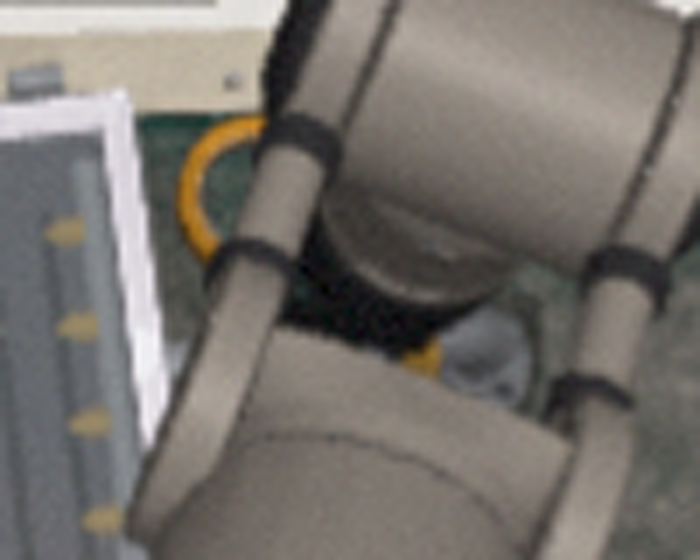

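```bash
python3 - <<'E'
from h import *
S=load('side1')
im=S['color'][195:240,265:315,::-1]
im=np.clip(255*(im/255.)**.5,0,255).astype(np.uint8)
im=cv2.resize(im,None,fx=15,fy=13*15/13,interpolation=cv2.INTER_CUBIC)
y=np.array([.982,-.194,0]);x=np.array([.194,.982,0])
for sgn in(-1,1):
  for xx in (-.011,.011):
    for z,col in((.112,(0,0,255)),(.12,(0,255,255)),(.134,(0,255,0))):
      p=np.array([.5887,-.1765,z])+y*sgn*.0225+x*xx
      u=(proj(S,p)[0]-[265,195]+.5)*15; cv2.circle(im,tuple(int(v) for v in u),4,col,-1)
cv2.imwrite('pics/s1c.png',im[:600])
E
```

```text
(no output)
```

View pics/s1c.png

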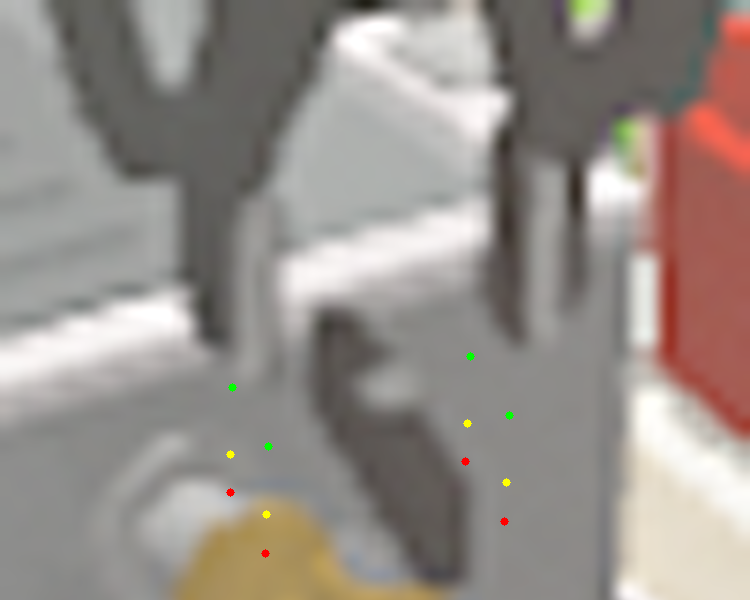

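```bash
python3 - <<'E'
from h import *
S=load('side0')
s=sensors.observe(); print(s['clock'],s['tcp_pos'],s['joints'])
im=S['color'][60:150,50:110,::-1]
im=np.clip(255*(im/255.)**.5,0,255).astype(np.uint8)
im=cv2.resize(im,None,fx=6,fy=6,interpolation=cv2.INTER_CUBIC)
a,b=.132,.99125
y=np.array([2*a*b,2*b*b-1,0]);x=np.array([2*a*a-1,2*a*b,0])
for sgn in(-1,1):
  for xx in (-.011,.011):
    for z,col in((.199,(0,0,255)),(.212,(0,255,255)),(.221,(0,255,0))):
      p=np.array([.1372,.5063,z])+y*sgn*.0427+x*xx
      u=(proj(S,p)[0]-[50,60]+.5)*6; cv2.circle(im,tuple(int(v) for v in u),2,col,-1)
d=grab('side','side2')
im2=d['color'][160:250,230:330,::-1]
im2=cv2.resize(im2,None,fx=4,fy=6,interpolation=cv2.INTER_CUBIC)
cv2.imwrite('pics/cmp.png',np.hstack([im,im2]))
E
```

```text
3.1 [ 0.58959249 -0.17714994  0.13536316] [-4.16325478e-01  5.80251785e-01  1.38221494e+00  4.93137625e-05
  1.17835080e+00 -2.21702241e-01]
```

View pics/cmp.png

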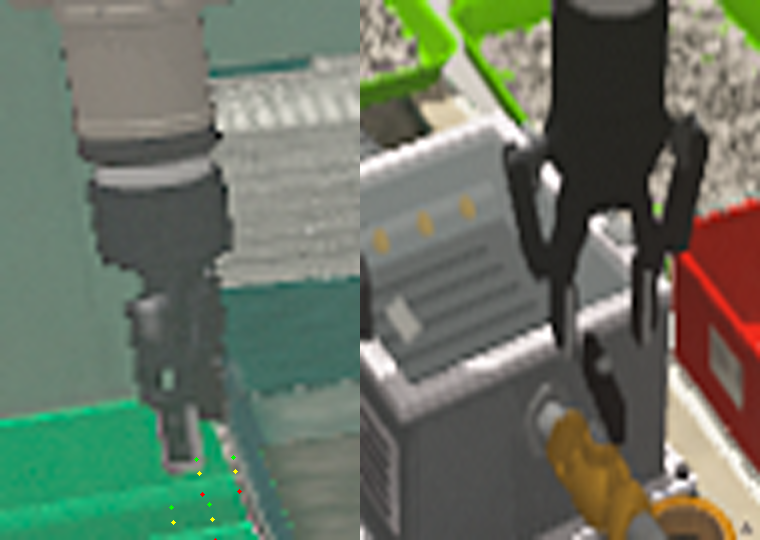

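The fingers straddle the handle, but in the side view their tips look about 25 mm higher than the reported TCP implies. Closing the jaws will show which is right: they stop at 11 mm if the handle is between the pads.

Request:
jog_arm(commands=[{"xyz": [0, 0, 0], "turn": [0, 0, 0], "jaw": 3}, {"xyz": [0, 0, 0], "turn": [0, 0, 0], "jaw": 2}, {"xyz": [0, 0, 0], "turn": [0, 0, 0], "jaw": 0.6}, {"xyz": [0, 0, 0], "turn": [0, 0, 0], "jaw": 0.6}, {"xyz": [0, 0, 0], "turn": [0, 0, 0], "jaw": 0.6}, {"xyz": [0, 0, 0], "turn": [0, 0, 0], "jaw": 0.6}], grip_force=25)

```text
clock: 3.75
tcp_pos: [0.5894, -0.1773, 0.1348]
tool_rot: [0.0, 0.773, 0.635, 0.0]
force: [-0.0, 0.7, 0.4]
opening: 0.0061
```

```bash
python3 - <<'E'
from h import *
s=sensors.observe(); print(s['clock'],s['tcp_pos'],s['force'],s['torque'],s['opening'])
d=grab('side','side3'); crop('side3',240,170,325,250,8,'s3')
E
```

```text
3.75 [ 0.58940225 -0.17727608  0.13483484] [-0.00203215  0.65411373  0.39594966] [-0.03608516 -0.01528323 -0.02382335] 0.006113515028659918
```

View pics/s3.png

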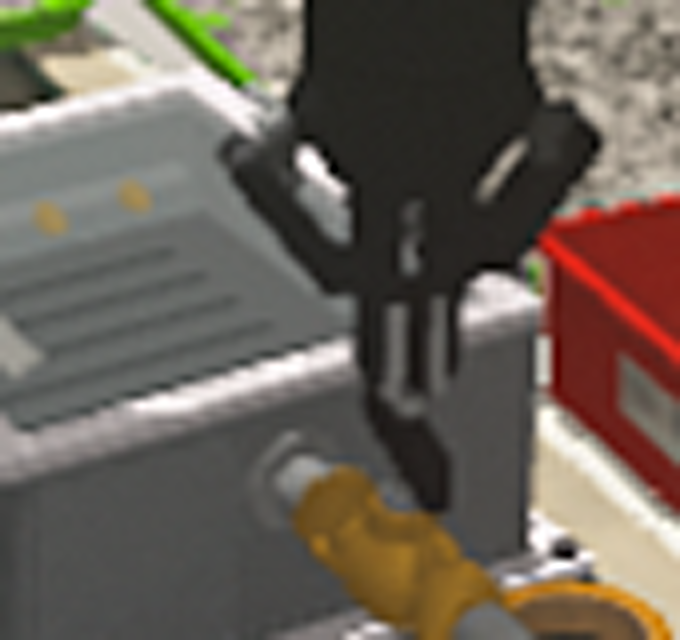

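```bash
python3 - <<'E'
from h import *
T=grab('top','top3'); S=load('side3'); T0=load('top0')
x0,y0=270,130
im=np.clip(255*(T['color'][y0:y0+100,x0:x0+130,::-1]/255.)**.5,0,255).astype(np.uint8)
im=cv2.resize(im,None,fx=6,fy=6,interpolation=cv2.INTER_CUBIC)
for z in np.arange(.11,.5,.03):
    for k,(x,y) in enumerate([(.5894,-.1773)]):
        u=(proj(T,[x,y,z])[0]-[x0,y0]+.5)*6; cv2.circle(im,tuple(int(v) for v in u),3,(0,0,255),-1)
cv2.imwrite('pics/t3.png',im)
x0,y0=230,90
im=np.clip(255*(S['color'][y0:y0+150,x0:x0+120,::-1]/255.)**.5,0,255).astype(np.uint8)
im=cv2.resize(im,None,fx=4,fy=4,interpolation=cv2.INTER_CUBIC)
for z in np.arange(.11,.5,.03):
        u=(proj(S,[.5894,-.1773,z])[0]-[x0,y0]+.5)*4; cv2.circle(im,tuple(int(v) for v in u),3,(0,0,255),-1)
cv2.imwrite('pics/s3b.png',im)
E
```

```text
(no output)
```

View pics/t3.png

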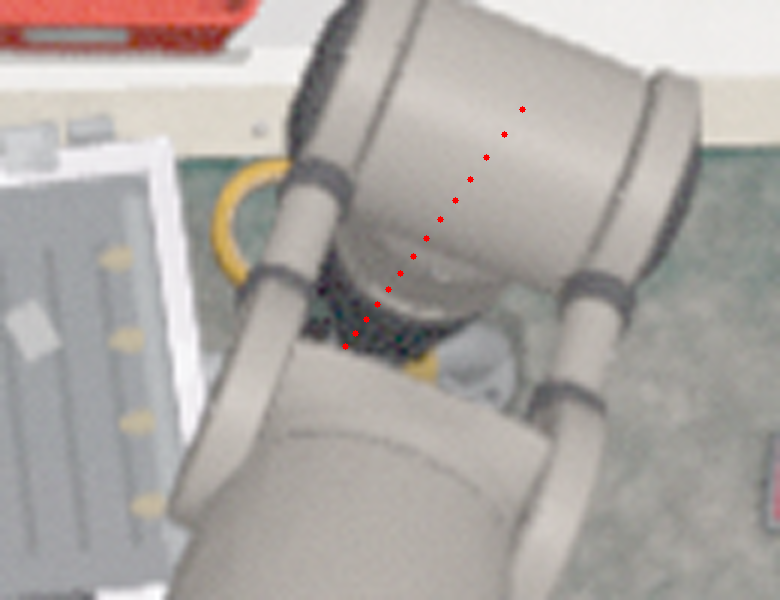

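View pics/s3b.png

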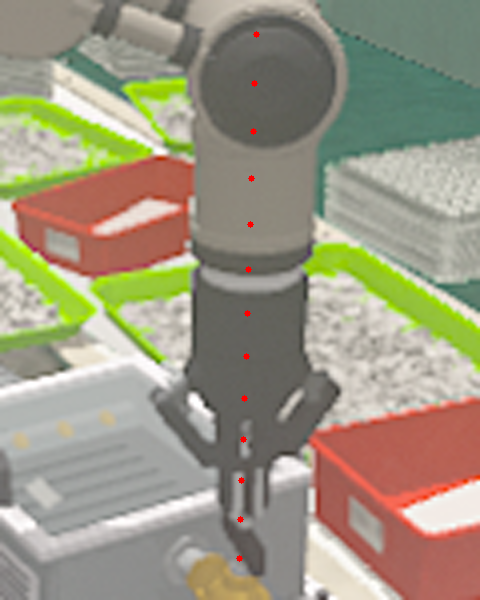

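The jaws closed past the handle, so the tips really are above it, at about z 0.14. The xy position agrees in both views, while the reported z is about 27 mm low. I'll open and lower by 2.5 cm in small steps.

Request:
jog_arm(commands=[{"xyz": [0, 0, 0], "turn": [0, 0, 0], "jaw": 4.5}, {"xyz": [0, 0, 0], "turn": [0, 0, 0], "jaw": 4.5}, {"xyz": [0, 0, 0], "turn": [0, 0, 0], "jaw": 4.5}, {"xyz": [0, 0, -0.7], "turn": [0, 0, 0], "jaw": 4.5}, {"xyz": [0, 0, -0.7], "turn": [0, 0, 0], "jaw": 4.5}, {"xyz": [0, 0, -0.6], "turn": [0, 0, 0], "jaw": 4.5}, {"xyz": [0, 0, -0.4], "turn": [0, 0, 0], "jaw": 4.5}, {"xyz": [0, 0, 0], "turn": [0, 0, 0], "jaw": 4.5}])

```text
clock: 4.65
tcp_pos: [0.5889, -0.1771, 0.1098]
tool_rot: [-0.001, 0.773, 0.635, -0.0]
force: [1.3, -0.6, 1.2]
opening: 0.0452
```

Request:
jog_arm(commands=[{"xyz": [0, 0, 0], "turn": [0, 0, 0], "jaw": 3}, {"xyz": [0, 0, 0], "turn": [0, 0, 0], "jaw": 2}, {"xyz": [0, 0, 0], "turn": [0, 0, 0], "jaw": 0.6}, {"xyz": [0, 0, 0], "turn": [0, 0, 0], "jaw": 0.6}, {"xyz": [0, 0, 0], "turn": [0, 0, 0], "jaw": 0.6}, {"xyz": [0, 0, 0], "turn": [0, 0, 0], "jaw": 0.6}])

```text
clock: 5.25
tcp_pos: [0.5895, -0.1774, 0.1113]
tool_rot: [0.0, 0.773, 0.635, 0.0]
force: [0.3, -0.7, 3.5]
opening: 0.0104
```

```bash
python3 - <<'E'
from h import *
s=sensors.observe(); print(s['clock'],s['tcp_pos'],s['force'],s['torque'],s['opening'])
d=grab('side','side4'); crop('side4',240,170,325,250,8,'s4')
E
```

```text
5.25 [ 0.58952741 -0.17736598  0.11125   ] [ 0.32887392 -0.68823972  3.48681916] [-0.00303321  0.1400074  -0.05887771] 0.010412480299413995
```

View pics/s4.png

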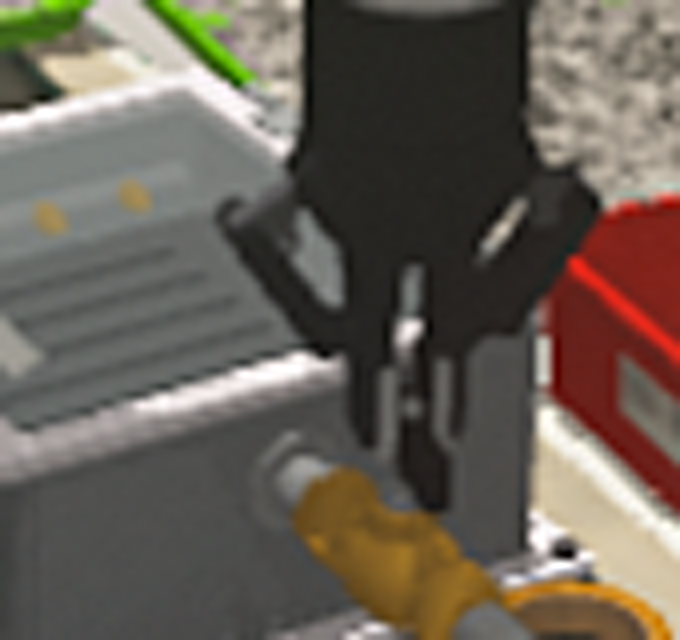

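Request:
jog_arm(commands=[{"xyz": [0, 0, 0], "turn": [0, 0, -4], "jaw": 0.6}, {"xyz": [0, 0, 0], "turn": [0, 0, -7], "jaw": 0.6}, {"xyz": [0, 0, 0], "turn": [0, 0, -7], "jaw": 0.6}, {"xyz": [0, 0, 0], "turn": [0, 0, -7], "jaw": 0.6}, {"xyz": [0, 0, 0], "turn": [0, 0, -7], "jaw": 0.6}, {"xyz": [0, 0, 0], "turn": [0, 0, -7], "jaw": 0.6}, {"xyz": [0, 0, 0], "turn": [0, 0, -7], "jaw": 0.6}, {"xyz": [0, 0, 0], "turn": [0, 0, -7], "jaw": 0.6}, {"xyz": [0, 0, 0], "turn": [0, 0, -7], "jaw": 0.6}, {"xyz": [0, 0, 0], "turn": [0, 0, -5], "jaw": 0.6}], grip_force=40)

```text
clock: 6.3
tcp_pos: [0.5917, -0.1795, 0.1114]
tool_rot: [0.002, 0.993, 0.118, 0.003]
force: [7.1, -7.1, -3.4]
opening: 0.0096
```

```bash
python3 - <<'E'
from h import *
s=sensors.observe(); print(s['clock'],s['tcp_pos'],s['force'],s['torque'],s['opening'],s['joint_efforts'])
q=s['tool_rot']; print(np.degrees(np.arctan2(2*q[2]**2-1,2*q[1]*q[2])))
E
```

```text
6.3 [ 0.59173954 -0.17945653  0.11135396] [ 7.13947537 -7.10394451 -3.39468438] [-1.16552949 -1.0577017   0.10635273] 0.00957130891353808 [  2.84781106 -55.42400837 -18.89146864   1.08257052   2.77775377
  -0.69436396]
-76.42494617801025
```

Request:
jog_arm(commands=[{"xyz": [0.2, -0.2, 0], "turn": [0, 0, 0], "jaw": 0.6}, {"xyz": [0, 0, 0], "turn": [0, 0, -5], "jaw": 0.6}, {"xyz": [0, 0, 0], "turn": [0, 0, -5], "jaw": 0.6}, {"xyz": [0, 0, 0], "turn": [0, 0, 0], "jaw": 0.6}])

```text
clock: 6.7
tcp_pos: [0.5918, -0.18, 0.1113]
tool_rot: [0.001, 0.999, 0.034, 0.001]
force: [0.2, -2.5, 3.7]
opening: 0.0094
```

```bash
python3 - <<'E'
from h import *
s=sensors.observe(); print(s['clock'],s['tcp_pos'],s['force'],s['torque'],s['opening'])
q=s['tool_rot']; print(np.degrees(np.arctan2(2*q[2]**2-1,2*q[1]*q[2])))
d=grab('side','side5'); crop('side5',240,170,325,250,8,'s5')
E
```

```text
6.7 [ 0.59182283 -0.17995644  0.11129296] [ 0.19607674 -2.48713316  3.65320318] [-0.52126839 -0.12922555  0.29122473] 0.009379089371289145
-86.09964535393603
```

View pics/s5.png

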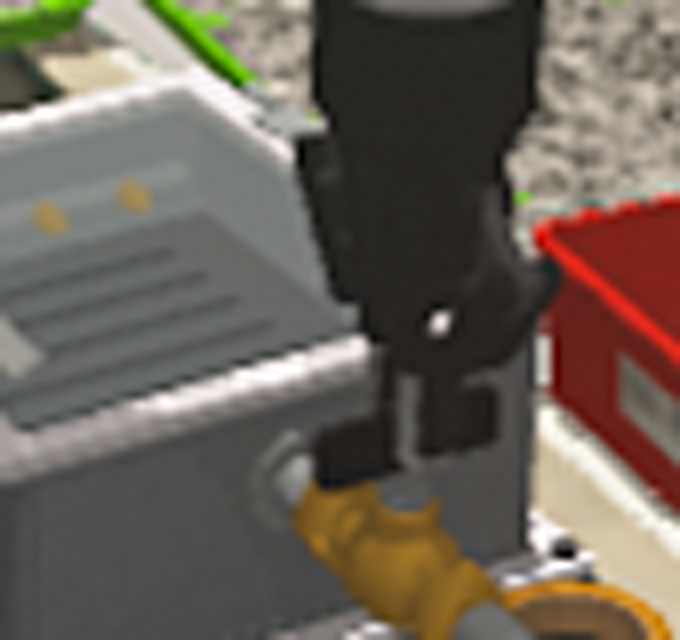

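Request:
jog_arm(commands=[{"xyz": [0, 0, 0], "turn": [0, 0, -4], "jaw": 0.6}, {"xyz": [0, 0, 0], "turn": [0, 0, -3], "jaw": 0.6}, {"xyz": [0, 0, 0], "turn": [0, 0, 0], "jaw": 0.6}])

```text
clock: 7.05
tcp_pos: [0.5918, -0.18, 0.1114]
tool_rot: [0.001, 1.0, -0.025, 0.001]
force: [0.9, -4.8, 4.3]
opening: 0.01
```

```bash
python3 - <<'E'
from h import *
s=sensors.observe(); print(s['clock'],s['tcp_pos'],s['force'],s['torque'],s['opening'])
q=s['tool_rot']; print(np.degrees(np.arctan2(2*q[2]**2-1,2*q[1]*q[2])))
E
```

```text
7.05 [ 0.59183937 -0.1799977   0.11136678] [ 0.88264846 -4.75498772  4.30136851] [-0.74339448 -0.08814792  1.82659292] 0.009977005694562622
-92.87431179277164
```

Request:
jog_arm(commands=[{"xyz": [0, 0, 0], "turn": [0, 0, 0], "jaw": 3}, {"xyz": [0, 0, 0], "turn": [0, 0, 0], "jaw": 4.5}, {"xyz": [0, 0, 0], "turn": [0, 0, 0], "jaw": 4.5}, {"xyz": [0, 0, 1], "turn": [0, 0, 0], "jaw": 4.5}, {"xyz": [0, 0, 3], "turn": [0, 0, 0], "jaw": 4.5}, {"xyz": [0, 0, 4], "turn": [0, 0, 0], "jaw": 4.5}, {"xyz": [0, 0, 4], "turn": [0, 0, 0], "jaw": 4.5}, {"xyz": [-3, 2.5, 0], "turn": [0, 0, 8], "jaw": 4.5}, {"xyz": [-3, 3.5, 0], "turn": [0, 0, 8.5], "jaw": 4.5}, {"xyz": [-3, 3.5, 0], "turn": [0, 0, 8.5], "jaw": 4.5}])

```text
clock: 8.05
tcp_pos: [0.5001, -0.0834, 0.2315]
tool_rot: [-0.0, 0.981, 0.192, 0.0]
force: [1.0, 0.5, 0.5]
opening: 0.0453
```

```bash
python3 - <<'E'
from h import *
s=sensors.observe(); print(s['clock'],s['tcp_pos'],s['force'],s['torque'],s['opening'])
d=grab('side','side6'); crop('side6',240,170,325,250,7,'s6');d=grab('top','top6'); crop('top6',200,140,360,260,5,'t6')
E
```

```text
8.05 [ 0.50009857 -0.08339241  0.2314826 ] [1.02778086 0.52412259 0.47084794] [-0.02268806  0.01918072  0.0339806 ] 0.045303709980349834
```

View pics/s6.png

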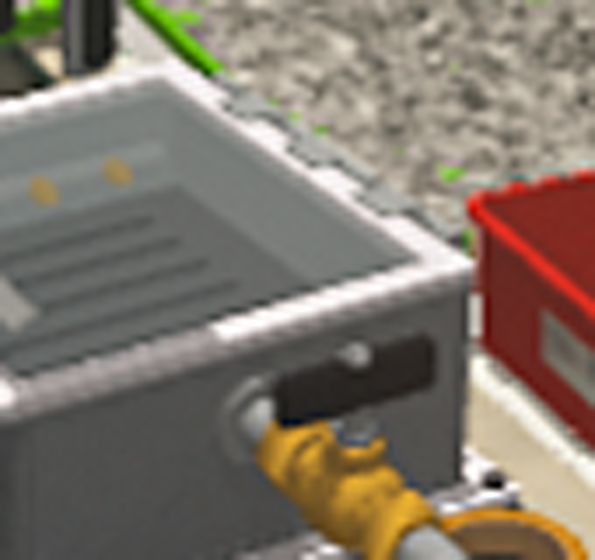

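View pics/t6.png

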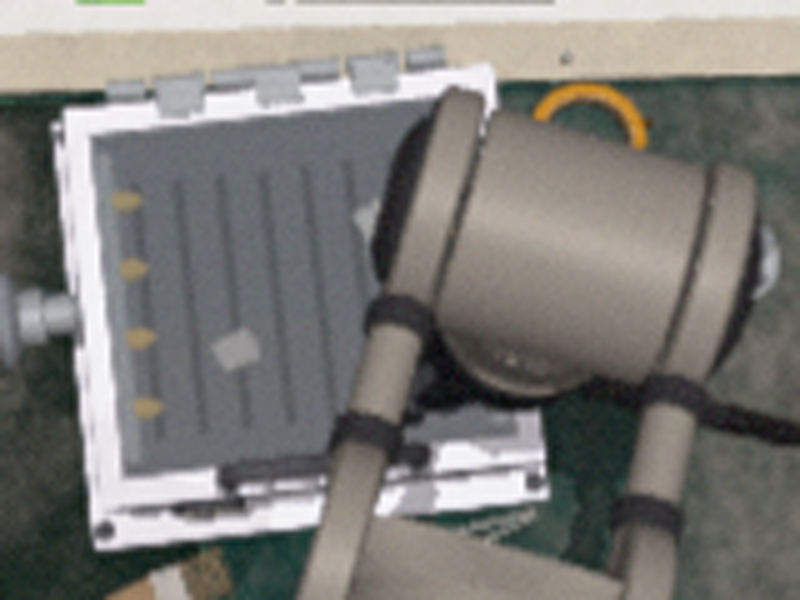

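Valve torque rose to 1.8 N·m against the stop, and the handle now looks square across the pipe, parallel to the guard's side edge. Next I'll move over the guard bar.

Request:
jog_arm(commands=[{"xyz": [-0.4, 0.94, 0], "turn": [0, 0, 8], "jaw": 4.5}, {"xyz": [-0.44, 0.94, 0], "turn": [0, 0, 8], "jaw": 4.5}, {"xyz": [-0.44, 0.94, 0], "turn": [0, 0, 8], "jaw": 4.5}, {"xyz": [-0.44, 0.94, 0], "turn": [0, 0, 8], "jaw": 4.5}, {"xyz": [-0.44, 0.94, 0], "turn": [0, 0, 8], "jaw": 4.5}, {"xyz": [-0.44, 0.94, 0], "turn": [0, 0, 8], "jaw": 4.5}, {"xyz": [-0.44, 0.94, 0], "turn": [0, 0, 8.3], "jaw": 4.5}, {"xyz": [-0.44, 0.93, 0], "turn": [0, 0, 8.3], "jaw": 4.5}, {"xyz": [-0.44, 0.93, 0], "turn": [0, 0, 8], "jaw": 4.5}, {"xyz": [0, 0, 0], "turn": [0, 0, 0], "jaw": 4.5}])

```text
clock: 9.15
tcp_pos: [0.4621, 0.0007, 0.2314]
tool_rot: [0.0, 0.679, 0.734, 0.0]
force: [-0.0, 0.6, -0.2]
opening: 0.0449
```

Request:
jog_arm(commands=[{"xyz": [0, 0, -2], "turn": [0, 0, 0], "jaw": 4.5}, {"xyz": [0, 0, -2], "turn": [0, 0, 0], "jaw": 4.5}, {"xyz": [0, 0, -1], "turn": [0, 0, 0], "jaw": 4.5}, {"xyz": [0, 0, 0], "turn": [0, 0, 0], "jaw": 4.5}])

```text
clock: 9.55
tcp_pos: [0.4618, -0.0002, 0.1799]
tool_rot: [-0.001, 0.68, 0.733, -0.001]
force: [-1.3, 0.5, 0.5]
opening: 0.0451
```

```bash
python3 - <<'E'
from h import *
s=sensors.observe(); print(s['clock'],s['tcp_pos'],s['force'],s['opening'])
q=s['tool_rot']; print(np.degrees(np.arctan2(2*q[2]**2-1,2*q[1]*q[2])))
d=grab('side','side7'); crop('side7',180,140,280,230,7,'s7');d=grab('top','top7'); crop('top7',200,140,360,260,5,'t7')
E
```

```text
9.55 [ 4.61776269e-01 -1.78952907e-04  1.79899227e-01] [-1.30961903  0.50104053  0.46001037] 0.04507109173129634
4.274700376750894
```

View pics/s7.png

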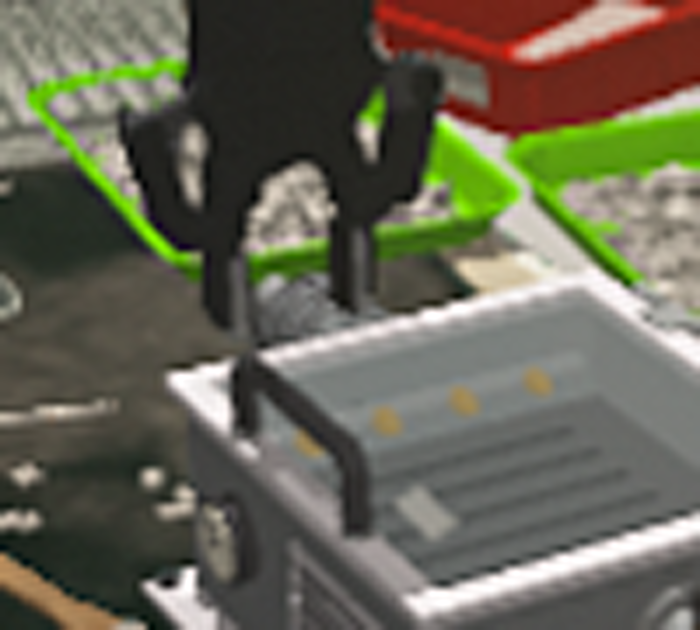

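View pics/t7.png

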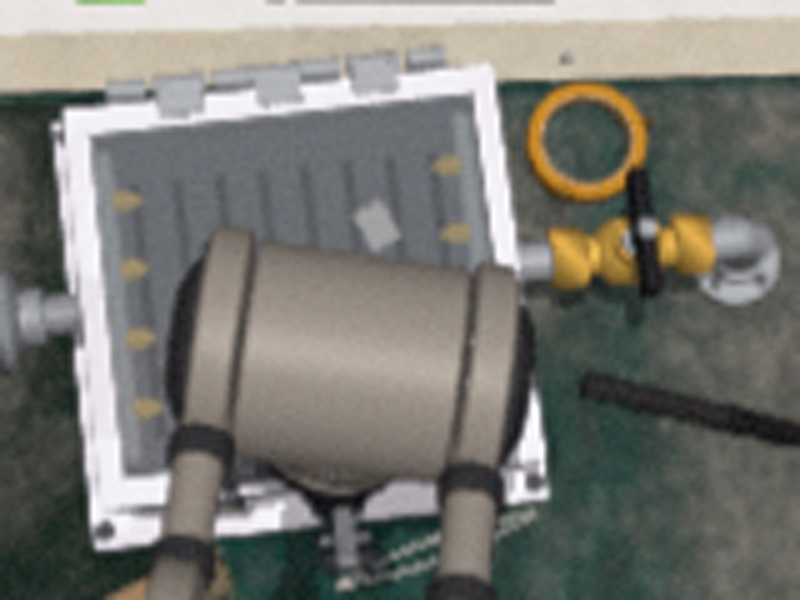

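Seen from above, the valve handle stands square across the pipe, and the fingers straddle the plane of the bar. I'll lower onto the bar and close.

Request:
jog_arm(commands=[{"xyz": [0, 0, -1.5], "turn": [0, 0, 0], "jaw": 4.5}, {"xyz": [0, 0, -1.5], "turn": [0, 0, 0], "jaw": 4.5}, {"xyz": [0, 0, -1.2], "turn": [0, 0, 0], "jaw": 4.5}, {"xyz": [0, 0, -0.8], "turn": [0, 0, 0], "jaw": 4.5}, {"xyz": [0, 0, -0.4], "turn": [0, 0, 0], "jaw": 4.5}, {"xyz": [0, 0, 0], "turn": [0, 0, 0], "jaw": 4.5}])

```text
clock: 10.25
tcp_pos: [0.4624, 0.0001, 0.1269]
tool_rot: [0.0, 0.679, 0.734, 0.0]
force: [-0.7, -0.4, 0.8]
opening: 0.0452
```

```bash
python3 - <<'E'
from h import *
s=sensors.observe(); print(s['clock'],s['tcp_pos'],s['force'],s['opening'])
d=grab('side','side8'); crop('side8',190,150,270,230,8,'s8')
E
```

```text
10.25 [4.62361953e-01 6.95631782e-05 1.26942686e-01] [-0.65675811 -0.44812574  0.75603112] 0.0452272853058748
```

View pics/s8.png

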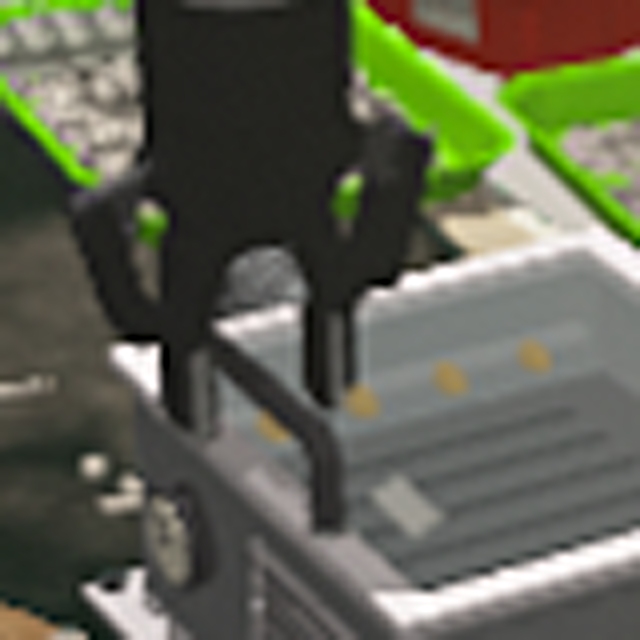

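Request:
jog_arm(commands=[{"xyz": [0, 0, 0], "turn": [0, 0, 0], "jaw": 3}, {"xyz": [0, 0, 0], "turn": [0, 0, 0], "jaw": 2}, {"xyz": [0, 0, 0], "turn": [0, 0, 0], "jaw": 0.6}, {"xyz": [0, 0, 0], "turn": [0, 0, 0], "jaw": 0.6}, {"xyz": [0, 0, 0], "turn": [0, 0, 0], "jaw": 0.6}, {"xyz": [0, 0, 0], "turn": [0, 0, 0], "jaw": 0.6}], grip_force=30)

```text
clock: 10.9
tcp_pos: [0.4625, 0.0001, 0.127]
tool_rot: [0.0, 0.679, 0.734, 0.0]
force: [1.7, 0.0, 0.9]
opening: 0.0111
```

```bash
python3 - <<'E'
from h import *
s=sensors.observe(); print(s['clock'],s['tcp_pos'],s['force'],s['torque'],s['opening'])
d=grab('side','side9'); crop('side9',190,150,270,230,8,'s9')
E
```

```text
10.9 [4.62501696e-01 1.02661850e-04 1.26999249e-01] [1.65882003 0.01517385 0.94456974] [ 0.03621328 -0.22810591  0.09182936] 0.011099709464746359
```

View pics/s9.png

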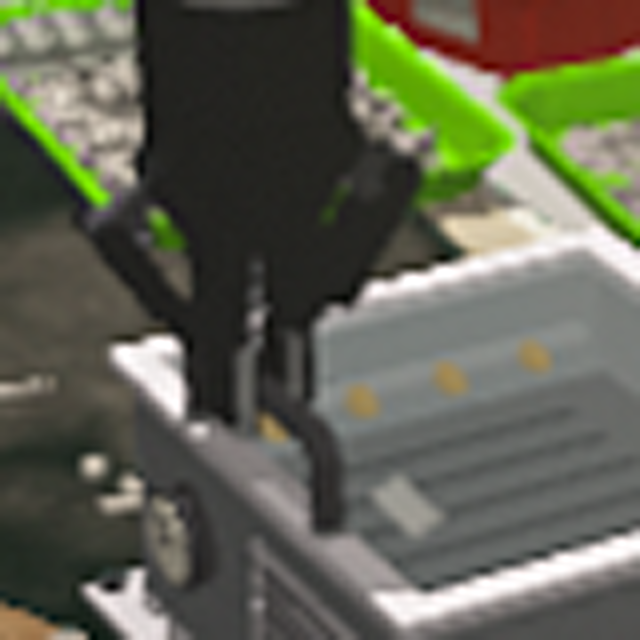

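```bash
python3 - <<'E'
import numpy as np
th=np.radians(np.arange(0,64,3)); X=-.226*np.cos(th)+.04*np.sin(th); Z=.226*np.sin(th)+.04*np.cos(th)
for a,b,c in zip(th[1:],np.diff(X)*100,np.diff(Z)*100): print(round(np.degrees(a)),[round(b*.9965,2),round(b*.0837,2),round(c,2)])
E
```

```text
3 [np.float64(0.24), np.float64(0.02), np.float64(1.18)]
6 [np.float64(0.3), np.float64(0.03), np.float64(1.16)]
9 [np.float64(0.36), np.float64(0.03), np.float64(1.15)]
12 [np.float64(0.42), np.float64(0.04), np.float64(1.13)]
15 [np.float64(0.48), np.float64(0.04), np.float64(1.1)]
18 [np.float64(0.53), np.float64(0.04), np.float64(1.07)]
21 [np.float64(0.59), np.float64(0.05), np.float64(1.05)]
24 [np.float64(0.64), np.float64(0.05), np.float64(1.01)]
27 [np.float64(0.7), np.float64(0.06), np.float64(0.98)]
30 [np.float64(0.75), np.float64(0.06), np.float64(0.94)]
33 [np.float64(0.79), np.float64(0.07), np.float64(0.9)]
36 [np.float64(0.84), np.float64(0.07), np.float64(0.86)]
39 [np.float64(0.88), np.float64(0.07), np.float64(0.81)]
42 [np.float64(0.92), np.float64(0.08), np.float64(0.76)]
45 [np.float64(0.96), np.float64(0.08), np.float64(0.71)]
48 [np.float64(1.0), np.float64(0.08), np.float64(0.66)]
51 [np.float64(1.03), np.float64(0.09), np.float64(0.61)]
54 [np.float64(1.06), np.float64(0.09), np.float64(0.55)]
57 [np.float64(1.09), np.float64(0.09), np.float64(0.5)]
60 [np.float64(1.11), np.float64(0.09), np.float64(0.44)]
63 [np.float64(1.14), np.float64(0.1), np.float64(0.38)]
```

Request:
jog_arm(commands=[{"xyz": [0.24, 0.02, 1.18], "turn": [0, 0, 0], "jaw": 0.6}, {"xyz": [0.3, 0.03, 1.16], "turn": [0, 0, 0], "jaw": 0.6}, {"xyz": [0.36, 0.03, 1.15], "turn": [0, 0, 0], "jaw": 0.6}, {"xyz": [0.42, 0.04, 1.13], "turn": [0, 0, 0], "jaw": 0.6}, {"xyz": [0.48, 0.04, 1.1], "turn": [0, 0, 0], "jaw": 0.6}, {"xyz": [0, 0, 0], "turn": [0, 0, 0], "jaw": 0.6}])

```text
clock: 11.55
tcp_pos: [0.4796, 0.0016, 0.1843]
tool_rot: [-0.0, 0.679, 0.734, -0.001]
force: [-2.5, -1.3, -2.8]
opening: 0.0107
```

```bash
python3 - <<'E'
from h import *
s=sensors.observe(); print(s['clock'],s['tcp_pos'],s['force'],s['torque'],s['opening'])
d=grab('side','side10'); crop('side10',190,130,270,210,8,'s10')
E
```

```text
11.55 [0.47961339 0.00162072 0.18430657] [-2.45218472 -1.30296416 -2.81659679] [-0.22235048  0.53965545  0.12248123] 0.010744586548518694
```

View pics/s10.png

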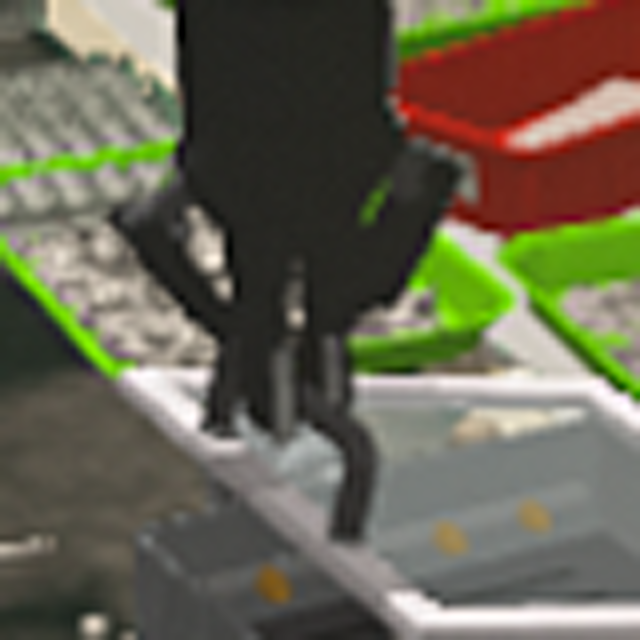

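Request:
jog_arm(commands=[{"xyz": [0.53, 0.04, 1.07], "turn": [0, 0, 0], "jaw": 0.6}, {"xyz": [0.59, 0.05, 1.05], "turn": [0, 0, 0], "jaw": 0.6}, {"xyz": [0.64, 0.05, 1.01], "turn": [0, 0, 0], "jaw": 0.6}, {"xyz": [0.7, 0.06, 0.98], "turn": [0, 0, 0], "jaw": 0.6}, {"xyz": [0.75, 0.06, 0.94], "turn": [0, 0, 0], "jaw": 0.6}, {"xyz": [0.79, 0.07, 0.9], "turn": [0, 0, 0], "jaw": 0.6}, {"xyz": [0.84, 0.07, 0.86], "turn": [0, 0, 0], "jaw": 0.6}, {"xyz": [0.88, 0.07, 0.81], "turn": [0, 0, 0], "jaw": 0.6}, {"xyz": [0, 0, 0], "turn": [0, 0, 0], "jaw": 0.6}])

```text
clock: 12.5
tcp_pos: [0.5345, 0.0064, 0.2617]
tool_rot: [-0.002, 0.679, 0.734, -0.002]
force: [-19.0, -1.5, 15.7]
opening: 0.0104
```

```bash
python3 - <<'E'
from h import *
s=sensors.observe(); print(s['clock'],s['tcp_pos'],s['force'],s['torque'],s['opening'])
d=grab('side','side11'); crop('side11',190,100,290,210,5,'s11')
E
```

```text
12.5 [0.53452389 0.00643254 0.26171933] [-19.02493106  -1.53048614  15.72702618] [-0.16559145  3.18564717  0.06745279] 0.010414164640331843
```

View pics/s11.png

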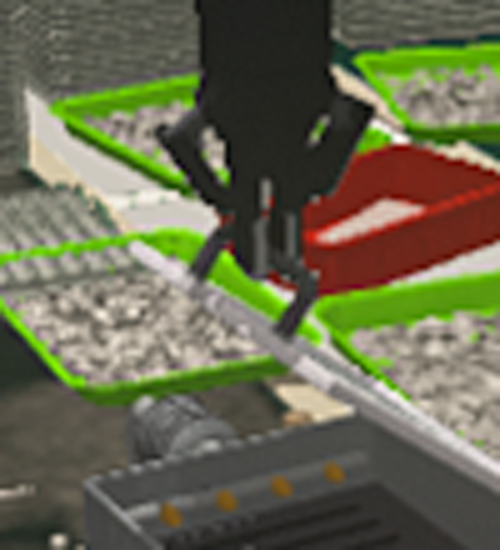

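The bar still turns in the grip. The reaction, about 25 N, points radially outward from the hinge, so the path is running slightly inside the true arc. I'll ease outward a few mm and then continue.

Request:
jog_arm(commands=[{"xyz": [-0.3, 0, 0.25], "turn": [0, 0, 0], "jaw": 0.6}, {"xyz": [0, 0, 0], "turn": [0, 0, 0], "jaw": 0.6}], grip_force=25)

```text
clock: 12.75
tcp_pos: [0.534, 0.0064, 0.2617]
tool_rot: [-0.0, 0.679, 0.734, -0.0]
force: [-0.1, -1.3, -4.0]
opening: 0.0109
```

```bash
python3 - <<'E'
from h import *
s=sensors.observe(); print(s['clock'],s['tcp_pos'],s['force'],s['torque'],s['opening'])
E
```

```text
12.75 [0.53402499 0.00640659 0.26168213] [-0.13720419 -1.29265386 -3.95074576] [-0.0862123   0.02610266  0.06315554] 0.010914420446137526
```

Request:
jog_arm(commands=[{"xyz": [0.88, 0.07, 0.83], "turn": [0, 0, 0], "jaw": 0.6}, {"xyz": [0.92, 0.08, 0.78], "turn": [0, 0, 0], "jaw": 0.6}, {"xyz": [0.95, 0.08, 0.74], "turn": [0, 0, 0], "jaw": 0.6}, {"xyz": [0.99, 0.08, 0.69], "turn": [0, 0, 0], "jaw": 0.6}, {"xyz": [0, 0, 0], "turn": [0, 0, 0], "jaw": 0.6}])

```text
clock: 13.25
tcp_pos: [0.5727, 0.0098, 0.2914]
tool_rot: [-0.001, 0.679, 0.734, -0.0]
force: [2.6, 0.3, -9.5]
opening: 0.011
```

```bash
python3 - <<'E'
from h import *
s=sensors.observe(); print(s['clock'],s['tcp_pos'],s['force'],s['torque'],s['opening'])
E
```

```text
13.25 [0.57274463 0.00981842 0.29142368] [ 2.59860394  0.26867582 -9.47040388] [-0.00135242 -0.31720873  0.053237  ] 0.01098942211113299
```

Request:
jog_arm(commands=[{"xyz": [1.03, 0.09, 0.53], "turn": [0, 0, 0], "jaw": 0.6}, {"xyz": [1.06, 0.09, 0.5], "turn": [0, 0, 0], "jaw": 0.6}, {"xyz": [1.08, 0.09, 0.49], "turn": [0, 0, 0], "jaw": 0.6}, {"xyz": [0.2, 0.02, 0.1], "turn": [0, 0, 0], "jaw": 0.6}, {"xyz": [0, 0, 0], "turn": [0, 0, 0], "jaw": 0.6}])

```text
clock: 13.75
tcp_pos: [0.605, 0.0126, 0.3079]
tool_rot: [-0.001, 0.679, 0.734, -0.001]
force: [0.3, 0.9, -8.9]
opening: 0.0109
```

```bash
python3 - <<'E'
from h import *
s=sensors.observe(); print(s['clock'],s['tcp_pos'],s['force'],s['torque'],s['opening'])
d=grab('side','side12'); crop('side12',190,80,320,230,4,'s12')
d=grab('top','top12'); crop('top12',200,100,360,220,5,'t12')
E
```

```text
13.75 [0.60500774 0.01260716 0.30786652] [ 0.29438657  0.86071966 -8.8565362 ] [0.13109156 0.04021947 0.15412725] 0.010939241715046106
```

View pics/s12.png

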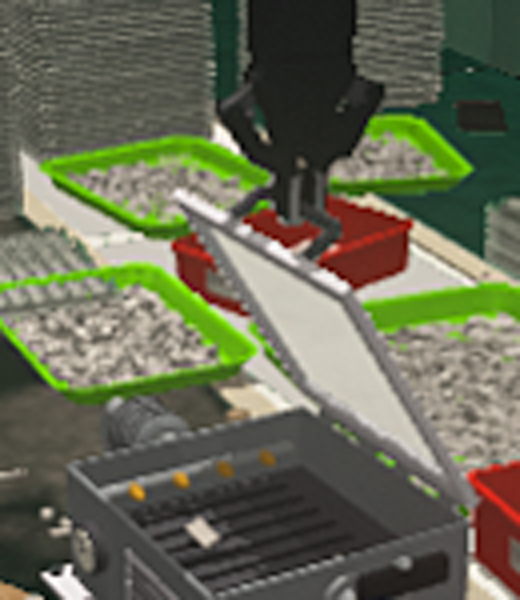

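View pics/t12.png

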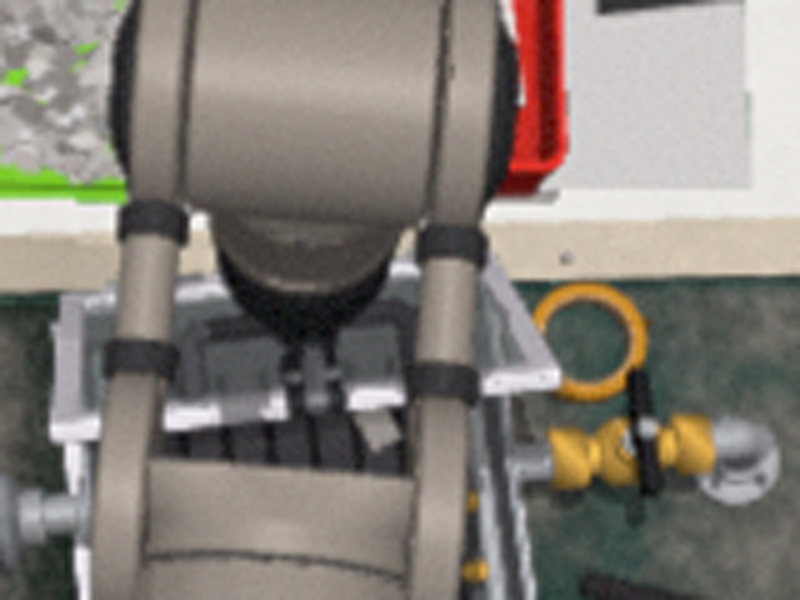

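```bash
python3 - <<'E'
from h import *
from scipy.optimize import least_squares
T=load('top12');S=load('side12'); p=[.57526,.01091,.08328]
t=lambda u,v:np.array((200+u/5-.4,100+v/5-.4)); s=lambda u,v:np.array((190+u/4-.4,80+v/4-.4))
def W(th,L,h,y):
    x=.11-L*np.cos(th)+h*np.sin(th); z=.113+L*np.sin(th)+h*np.cos(th)
    c,n=np.cos(p[2]),np.sin(p[2]); return [p[0]+c*x-n*y,p[1]+n*x+c*y,z]
O=[(S,s(349,291),-.122),(S,s(178,193),.122),(T,t(559,382),-.122),(T,t(52,436),.122)]
for h in(-.005,0,.005):
    f=lambda q:np.concatenate([proj(d,W(q[0],q[1],h,y))[0]-uv for d,uv,y in O])
    r=least_squares(f,[1,.23]); print(h,np.degrees(r.x[0]),r.x[1],r.fun.round(1))
E
```

```text
-0.005 60.63447646627527 0.22880106452415194 [-1.   0.4 -0.8  0.2  1.2 -0.8  0.4 -0.9]
0 59.38258846629522 0.22885569069277711 [-1.   0.4 -0.8  0.2  1.2 -0.8  0.4 -0.9]
0.005 58.13070048995232 0.22880106469828393 [-1.   0.4 -0.8  0.2  1.2 -0.8  0.4 -0.9]
```

Request:
jog_arm(commands=[{"xyz": [0.05, 0, -0.08], "turn": [0, 0, 0], "jaw": 0.6}, {"xyz": [0, 0, 0], "turn": [0, 0, 0], "jaw": 0.6}, {"xyz": [0, 0, 0], "turn": [0, 0, 0], "jaw": 0.6}, {"xyz": [0, 0, 0], "turn": [0, 0, 0], "jaw": 0.6}, {"xyz": [0, 0, 0], "turn": [0, 0, 0], "jaw": 0.6}, {"xyz": [0, 0, 0], "turn": [0, 0, 0], "jaw": 0.6}, {"xyz": [0, 0, 0], "turn": [0, 0, 0], "jaw": 0.6}, {"xyz": [0, 0, 0], "turn": [0, 0, 0], "jaw": 0.6}], grip_force=40)

```text
clock: 14.65
tcp_pos: [0.6059, 0.0127, 0.3083]
tool_rot: [-0.0, 0.679, 0.734, 0.0]
force: [0.9, 3.3, -12.1]
opening: 0.0103
```

```bash
python3 - <<'E'
from h import *
s=sensors.observe(); print(s['clock'],s['tcp_pos'],s['force'],s['torque'],s['opening'],abs(s['qvel']).max())
d=grab('side','side13'); a=load('side12')['color'][80:230,190:320].astype(int); b=d['color'][80:230,190:320].astype(int); print('diff',(abs(a-b).max(2)>40).sum())
cv2.imwrite('pics/side13b.png',cv2.resize(cv2.imread('pics/side13.png'),(800,600)))
E
```

```text
14.65 [0.60594658 0.01266358 0.30827164] [  0.9047539    3.28643813 -12.13725546] [0.55366791 0.0741443  0.15101183] 0.010282885040794078 0.002805825756708323
diff 108
```

View pics/side13b.png

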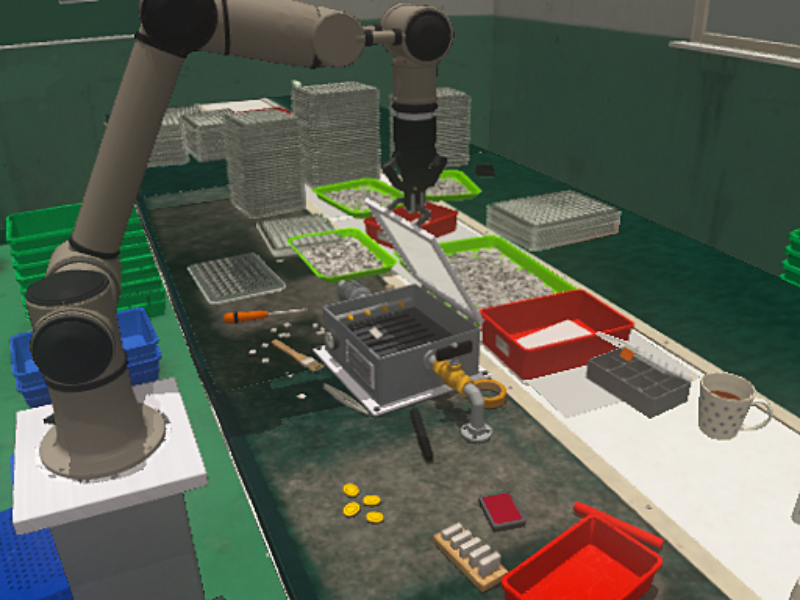

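The guard is steady at about 59–60°, the valve is across the pipe, and the bystanders in view haven't moved. I'm handing in.

```bash
python3 - <<'E'
from h import *
print(robot.hand_in()); s=sensors.observe(); print(s['clock'],s['tcp_pos'],s['force'],s['opening'])
E
```

```text
the job is handed in; nothing more can be done
None
the job is handed in; nothing more can be done
```

I shut the air valve first, then lifted the guard by its bar to about 60° without it dropping. The job is handed in at about 15 s with the arm still holding the guard; no verdict is reported.

**Last checks**
- **Valve:** the T-handle reached its shut stop (1.8 N·m on the wrist) and stood square across the pipe in both camera views.
- **Guard angle:** about 59–60° from fitting the frame corners in both views. The tool's travel along the arc gave about 58.8°.
- **Bar height:** worked out at about 0.32 m.
- **Hold:** over 0.9 s the tool moved about 1 mm and joint speeds stayed under 0.003 rad/s. The bar was gripped at 10.3 mm opening.
- **Bystanders:** by eye they looked unmoved in the last side view. I did not measure them, and the stamp was not clearly in view.

**What disagreed or went wrong**
- **Reported height:** the reported tool height was about 27 mm lower than the fingertips looked in the side camera. My first close on the valve handle passed above it; I lowered the tool by 24 mm and the second close gripped it. I used the same correction for the guard bar.
- **Reaction on the lift:** it peaked at about 25 N near 38°, because my path ran slightly inside the bar's arc. I eased outward to relieve it.
- **Pull at the end:** about 12 N was still on the gripper at hand-in, more than the 2–4 N the spring needs, but it stayed steady.

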